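Tag the balancing stand, then hold the hub heavy side down

TASK

Hang the red in-test tag by its eye on the steel peg of the blue balancing stand and let go of it, so nobody else uses the stand. Then take the grey test hub by its grip bar, turn it to feel which side is heavy (nothing marks it), and finish still gripping the bar with the heavy side at the lowest point of the tilted hub, holding it still there. Leave everything else on the bench and in the drawer where it is.

Things in the scene. Friction and masses are not known exactly. Their poses are not given: they have to be found in the camera images.
- stand: Blue balancing stand, fixed; place and yaw vary. Base 190 x 320 mm; above it a 200 x 320 mm plate, tilted 40 degrees from level, facing up and towards the robot. Origin: underside of the base; x level towards the plate's high edge, y left, z up. Plate: low edge at x = -77 mm, 53 mm high; high edge at x = 77 mm, 181 mm high. Hub on the left half (y = 55 mm), peg on the right half (y = -90 mm).
- peg: Fixed steel peg, 10 mm thick and 55 mm long, standing square out of the tilted plate on its right half. Origin: on the peg's axis at the plate's upper face. z points out along the peg (40 degrees off vertical, up and towards the robot), x up the slope of the plate, y level to the left.
- hub: Grey cast iron test hub: disc of 150 mm diameter with a steel grip bar on its outer face. Origin: on its axis, at the plate's upper face; z out along the axis (40 degrees off vertical, up and towards the robot). Disc z = 6 to 30 mm, bar z = 30 to 64 mm; the flat-sided bar is 52 mm long along x and 22 mm thick along y. x and y turn with the hub; a yellow paint dot marks +x.
- hub_dot (a point): Yellow paint dot, 16 mm, on the hub's face 60 mm from the axis: shows the hub's angle only. A hidden heavy spot (called slug, 0.70 to 0.82 kg, 54 mm off the axis) lies at an unknown angle from the dot, fixed during a run, different and anywhere round the circle each time. Its pull about the axis is 0.24 to 0.28 N m when it is beside the axis (left or right), zero at top or bottom.
- hub_grip (a point): Point on the hub's axis in the middle of the grip bar, 50 mm out from the plate; same axes as the hub. The hub turns endlessly either way on a bearing with a dry drag of about 0.30 N m, so it stays as left; grip it with 40 N or more. Turning, the hand feels drag plus or minus the heavy spot's pull, so compare both ways at several angles.
- tag: Red metal in-test tag, loose, lying flat on the bench, 10 mm thick, 102 mm long, 42 to 84 g: a round eye ring (outside 44 mm, hole 26 mm) and a straight tail 20 mm wide. Origin: on the underside, 30 mm from the eye's centre; x points along the tag from the tail towards the eye, z up through its thickness. The tail reaches from x = 8 to x = -58 mm; grip it across its 20 mm width, around x = -30 mm.
- tag_eye (a point): Centre of the tag's eye hole, at mid thickness (30 mm along the tag's x, 5 mm above its underside); axes of the tag.
- caliper: Steel vernier caliper, 190 mm long along its y, loose in the half-open wooden drawer at the right of the bench (unit 280 mm wide, 90 mm high). Leave alone.
- connector: Brass pulse connector, 24 mm across and 42 mm high, standing loose in the open drawer. Leave alone.
- boot: Green rubber sensor boot, 48 mm across the foot and 55 mm high, loose on the left of the bench. Leave alone.
- jar: Yellow grease jar with a black cap, 60 mm across and 75 mm high, loose on the left of the bench. Leave alone.
- screwdriver: Screwdriver lying loose on the left of the bench. Leave alone.

How it is judged:
On the way:
1. the tag hangs by its eye on the peg, released (x of tag_eye in the frame of peg between -0.014 and 0.014 m and y of tag_eye in the frame of peg between -0.014 and 0.014 m and z of tag_eye in the frame of peg between 0 and 0.042 m and contact force between the fingers and tag below 0.1 N), for 0.3 s.
At the end, for the whole second after the job is handed in: The tag hangs on the peg: the eye's centre is within 14 mm of the peg's axis either way and under 42 mm out from the plate, untouched by the fingers. The fingers still grip the hub with over 3 N, the hub is still (under 0.1 rad/s), and its hidden heavy spot is within 25 degrees of the lowest point (all of step 1 and y of slug_c0 in the frame of stand between 0.0321796 and 0.0778204 m and z of slug_c0 in the frame of stand below 0.12 m and contact force between the fingers and hub above 3 N and angular speed of hub below 0.1 rad/s); the arm keeps its last pose, push and grip.
It fails at once if a bystander (boot, jar, screwdriver, caliper or connector) is moved by more than 30 mm (distance of any of boot, jar, screwdriver, caliper, connector from where it was at the start of the episode above 0.03 m).
It also fails if it takes over 72 s, if anything falls off the work surface, if the arm or the gripper's body presses on something with over 40 N, if the wrist force passes 120 N, or if a joint passes its speed limit or range.

ROBOT

A 6-joint arm with a two-finger parallel gripper is mounted at the origin on the work surface. World frame = base frame: x ahead of the robot, y to its left, z up, the work surface at z = 0. Lengths are in m, angles in rad, forces in N, time in s.
With the tool pointing down it reaches from about 0.3 to 0.775 m from the base axis. Payload 14.6 kg.
Tool frame: the origin (TCP) lies at the very end of the fingers, on their centre line; the grasp point (between the pads) lies robot.grip_point_offset behind it (robot.grip_point_offset is the distance from the TCP to the grasp point, in m); z points along the fingers, y is the line along which they close (so a half turn about z gives the same grasp; the last joint's range is limited). The gripper opens to 94 mm and grips with 3 to 60 N. Pads are 16 mm wide; open, the fingers measure 119 mm over their backs; the gripper's body (75 mm by 177 mm) begins 78 mm behind the grasp point.
Start: joints at [-1.211, 0.3, 1.521, -0, 1.321, -0.067], TCP at [0.228, -0.501, 0.172] pointing down, gripper open.
Joint ranges: [-3.03, 3.03], [-0.79, 2.21], [0.23, 2.52], [-1.04, 4.18], [0, 3.07], [-2.55, 2.55]. Speed limits (rad/s): [2.22, 2.22, 2.57, 3.14, 3.14, 3.14].

INTERFACE

Orientations are given as a rotation vector (axis times angle).
In Python, from plant import readout, viewer, finish_job, robot gives the robot as it stands. The module is installed in compiled form; this text tells all that it offers.
- The arm moves only by the tool send_rows, never from a script. Its argument "rows" is text: rows parted by semicolons, each of 6 numbers parted by spaces: the shift along the tool's x, y, z in mm, then the turn, a rotation vector about the tool's x, y, z in degrees. In form: x y z rx ry rz; .... A call has 1 to 5 rows; each row shifts and turns the commanded pose from where the row before left it, along the tool's axes as they then stand; what a row does not reach is not made up. A row lasts 1/10 s, in which the tool goes at most 50 mm and 8.59 degrees, less where a joint would pass 70% of its speed; a pose out of reach is approached as far as the arm can. A call with a gripper value outside its range is refused whole. "fingers" is the opening, from 0 (shut) to 1 (fully open), set as the call begins (left out, the last holds). The fingers move at their own pace and stop on an object; "newtons" is the grip in N (left out, the last holds). Time passes only in rows, so rows that do not move let the fingers close. It gives the time, the measured TCP pose, the force, the opening and the grip force at its end, in the units of the state.
- readout.sense(): the state, without advancing time (a new reading comes with each control period).
- viewer.snapshot(name): name is "scene" or "top" or "wrist"; returns (picture, depth): 384x512x3 uint8, red, green, blue; 384x512 float32, m along the optical axis (not along the pixel's ray), 0 where there is no reading.
- viewer.get_calibration(name): a dict with "fx", "fy", "cx", "cy" (pixels), "D" ([k1, k2, p1, p2, k3] as OpenCV has them; the pictures are not rectified), "xyz" and "rotation" of the camera in the world; the wrist camera has in their place "mount" (4x4, takes a point from camera to tool coordinates, whose origin is the TCP and whose axes are the flange's). Camera axes: x right, y up, looking along -z (the intrinsics and any distortion apply to the point x, -y, -z); pixel columns grow to the right and rows downward; lengths in m; the calibration is good to about 2 mm. A picture is of the moment at which its call begins: read the wrist's pose just before it. get_calibration takes no time and is no camera call.
- finish_job(): hands the job in; it is judged then, once.
The state is a dict: "clock": time; "joint_pos": joint angles; "qvel": joint speeds; "joint_efforts": joint torques, N m; "eef_pos": TCP position; "ee_rot": TCP orientation; "contact_force": force on the tool from outside, world axes, zero at the start; "moment": the same for the moment, N m; "grip_width": finger opening in m; "finger_force": force on a finger pad.
Only numpy, scipy, OpenCV 4.12 (cv2) and the standard library are available. Lean on these libraries where they do the work, as an engineer would, in place of code of your own. Each camera call takes 0.05 s, during which the arm holds its last target. There are 200 camera calls.

## Working session

There is one attempt and no reset: what is moved stays moved. The work goes in short steps, Python scripts to look and compute and a tool call to move; the robot and the scene stay as the last step left them, time stands still between calls to the robot, and variables do not carry over. Pictures are saved under pics/ and viewed, at most 10 in all, crops included, and the job is handed in when it is done.

Besides the shell and the picture viewer there is one more tool, called after "Call:" in YAML: its name, and indented under it one key for each argument. send_rows: Moves the arm, as the interface text tells. Its arguments: {"type":"object","properties":{"rows":{"type":"string"},"fingers":{"type":"number"},"newtons":{"type":"number"}},"required":["rows"]}

```bash
mkdir -p pics; cat > h.py <<'E'
import numpy as np,cv2
from scipy.spatial.transform import Rotation as R
from plant import readout,viewer,finish_job,robot
def cam(name,s=None):
    c=viewer.get_calibration(name)
    K=np.array([[c['fx'],0,c['cx']],[0,c['fy'],c['cy']],[0,0,1.]]);D=np.array(c['D'],float)
    if 'mount' in c:
        T=np.eye(4);T[:3,:3]=R.from_rotvec(s['ee_rot']).as_matrix();T[:3,3]=s['eef_pos'];T=T@np.array(c['mount'])
        return K,D,T[:3,:3],T[:3,3]
    r=np.array(c['rotation'],float)
    r=r if r.shape==(3,3) else (R.from_rotvec(r).as_matrix() if r.size==3 else R.from_quat(r).as_matrix())
    return K,D,r,np.array(c['xyz'])
def ray(C,u,v):
    K,D,r,t=C
    p=cv2.undistortPoints(np.array([[[u,v]]],float),K,D)[0,0]
    return r@np.array([p[0],-p[1],-1.]),t
def atdepth(C,u,v,d): a,t=ray(C,u,v);return t+a*d
def atz(C,u,v,z): a,t=ray(C,u,v);return t+a*(z-t[2])/a[2]
def cloud(C,dep):
    K,D,r,t=C;h,w=dep.shape
    uu,vv=np.meshgrid(np.arange(w),np.arange(h))
    p=cv2.undistortPoints(np.stack([uu,vv],-1).reshape(-1,1,2).astype(float),K,D).reshape(h,w,2)
    P=np.dstack([p[...,0],-p[...,1],-np.ones((h,w))])*dep[...,None]
    return P@r.T+t
def snap(name):
    s=readout.sense();im,d=viewer.snapshot(name);return im,d,cam(name,s)
def save(n,im): cv2.imwrite('pics/'+n,cv2.cvtColor(im,cv2.COLOR_RGB2BGR))
E
python3 - <<'E'
from h import *
print(robot.grip_point_offset, readout.sense())
print(viewer.get_calibration('scene'))
for n in('scene','top'):
    im,d,C=snap(n);np.savez('%s.npz'%n,im=im,d=d);save(n+'0.png',im)
E
```

```text
0.0188 {'clock': 0.0, 'joint_pos': array([-1.21061023e+00,  3.00455516e-01,  1.52158822e+00,  4.70512698e-05,
        1.32071621e+00, -6.65898334e-02]), 'qvel': array([-0.00201741,  0.00122052, -0.00082472,  0.00087786, -0.00063902,
       -0.00045098]), 'joint_efforts': array([-1.19651755e-03, -5.31803727e+01, -3.52734661e+01,  7.07949582e-02,
        2.44173640e-02, -1.04393084e-04]), 'eef_pos': array([ 0.22757222, -0.50037212,  0.17179189]), 'ee_rot': array([-3.06920716e+00, -6.65038223e-01,  1.97298099e-04]), 'contact_force': array([-0.33315918, -0.51416942, -0.28334161]), 'moment': array([-0.01658141, -0.01092676, -0.06530805]), 'finger_force': 0.0, 'grip_width': 0.09382938566750793}
{'fx': 383.9122117996868, 'fy': 383.9122117996868, 'cx': 260.67956825787223, 'cy': 193.5372918601177, 'D': array([-0.0410309,  0.       ,  0.       ,  0.       ,  0.       ]), 'xyz': array([1.62325953, 0.28335658, 0.82272784]), 'rotation': array([0.6913341 , 0.93190013, 1.64412014])}
```

View pics/scene0.png

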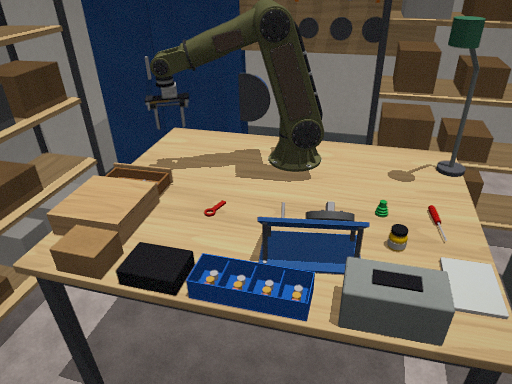

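View pics/top0.png

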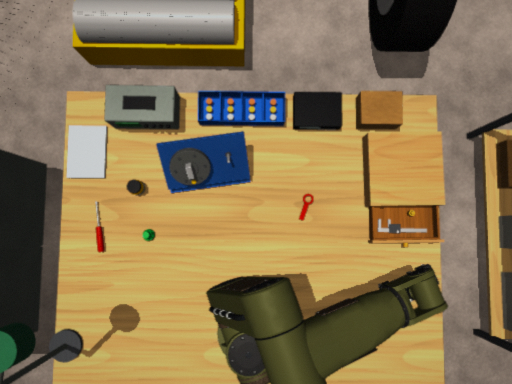

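The top view shows the tag at about (306,206), with its eye at (309,198). The hub is at (190,168), with its dot near (193,183), and the peg is near (230,158). Next I'll measure these positions.

```bash
python3 - <<'E'
from h import *
z=np.load('top.npz');im,d=z['im'],z['d'];C=cam('top');P=cloud(C,d)
f=im.astype(int);hsv=cv2.cvtColor(im,cv2.COLOR_RGB2HSV)
m=((f[...,0]>110)&(f[...,1]<70)&(f[...,2]<70));m[:,:270]=0;m[:,340:]=0;m[:180]=0;m[230:]=0
v,u=np.nonzero(m);print('tag px',len(u),u.min(),u.max(),v.min(),v.max())
Q=np.array([atz(C,a,b,0.01) for a,b in zip(u,v)])[:,:2]
c=Q.mean(0);w,V=np.linalg.eigh(np.cov((Q-c).T));ax=V[:,1];pr=(Q-c)@ax;print('tag',c,ax,pr.min(),pr.max(),[np.ptp(((Q-c)@V[:,0])[np.abs(pr-k)<.008]) for k in(-.04,-.02,0,.02,.04)])
print('tag depth z',np.median(P[m][:,2]))
b=(f[...,2]>f[...,0]+50)&(P[...,2]>.04)&(P[...,2]<.2);b[:125]=0;b[200:]=0;b[:,:150]=0;b[:,260:]=0
X=P[b];
A=np.c_[X[:,:2],np.ones(len(X))]
for _ in range(5):
    k=np.linalg.lstsq(A,X[:,2],rcond=None)[0];r=A@k-X[:,2];q=np.abs(r)<.006;A,X=A[q],X[q]
n=np.array([-k[0],-k[1],1]);n/=np.linalg.norm(n);print('plane',len(X),n,np.degrees(np.arccos(n[2])),'uphill yaw',np.degrees(np.arctan2(k[1],k[0])),'k',k, X[:,2].min(),X[:,2].max())
cnt=cv2.minAreaRect(X[:,:2].astype(np.float32)*1000);print(cnt)
# hub: grey points above plane
h=P@n-k[2]*n[2]
g=(h>.02)&(h<.036);g[:125]=0;g[200:]=0;g[:,:150]=0;g[:,215:]=0
Y=P[g];print('disc h',np.median(h[g]),len(Y));up=np.array([k[0],k[1],0]);up=up/np.linalg.norm(up);up=up-n*(up@n);up/=np.linalg.norm(up);y=np.cross(n,up)
(cx,cy),rad=cv2.minEnclosingCircle(np.c_[Y@up,Y@y].astype(np.float32)*1000);print('circle',cx,cy,rad)
cc=Y.mean(0);print('mean',cc,'axis pt', cc-n*(cc@n-k[2]*n[2]))
pg=(h>.02);pg[:125]=0;pg[200:]=0;pg[:,:218]=0;pg[:,245:]=0;pg&=(f[...,2]<f[...,0]+40)
print('peg',[ (a,b_,np.round(P[b_,a],3),round(h[b_,a],3)) for b_,a in zip(*np.nonzero(pg))][:40])
c1=cv2.resize(im[125:200,150:260],None,fx=6,fy=6,interpolation=cv2.INTER_CUBIC);save('stand_top.png',c1)
z=np.load('scene.npz');i2=cv2.resize(z['im'][190:280,190:380],None,fx=4,fy=4,interpolation=cv2.INTER_CUBIC);
E
```

```text
tag px 124 299 312 194 219
tag [ 0.4880287 -0.2159393] [-0.95057144  0.31050594] -0.049596519296033766 0.054549984606525936 [np.float64(0.03492697828780517), np.float64(0.037428985457310195), np.float64(0.016203813600538523), np.float64(0.016194413796666383), np.float64(0.01617554523809009)]
tag depth z 0.009050742569131187
plane 2189 [-0.63205576 -0.09828623  0.76866465] 39.76587375595243 uphill yaw 8.83884453372378 k [ 0.82227765  0.1278662  -0.43328453] 0.048963575872045695 0.1843252990833324
((644.323486328125, 173.1103057861328), (157.0261688232422, 313.84197998046875), 8.667084693908691)
disc h 0.03015215277735389 995
circle 585.0867309570312 125.21661376953125 75.9935073852539
mean [0.61980264 0.22243953 0.14367006] axis pt [0.63868342 0.22537554 0.12070849]
peg [(np.int64(229), np.int64(156), array([0.661, 0.08 , 0.147]), np.float64(0.02)), (np.int64(227), np.int64(157), array([0.657, 0.087, 0.15 ]), np.float64(0.025)), (np.int64(228), np.int64(157), array([0.656, 0.083, 0.153]), np.float64(0.028)), (np.int64(229), np.int64(157), array([0.656, 0.08 , 0.154]), np.float64(0.029
[... 441 characters left out ...]
ray([0.646, 0.079, 0.168]), np.float64(0.046)), (np.int64(228), np.int64(160), array([0.642, 0.082, 0.172]), np.float64(0.051)), (np.int64(229), np.int64(160), array([0.642, 0.078, 0.17 ]), np.float64(0.05)), (np.int64(228), np.int64(161), array([0.638, 0.082, 0.174]), np.float64(0.055)), (np.int64(229), np.int64(161), array([0.638, 0.078, 0.176]), np.float64(0.058)), (np.int64(228), np.int64(162), array([0.635, 0.082, 0.171]), np.float64(0.055)), (np.int64(229), np.int64(162), array([0.635, 0.078, 0.173]), np.float64(0.057)), (np.int64(227), np.int64(185), array([ 0.393, -0.011,  1.72 ]), np.float64(1.408)), (np.int64(230), np.int64(190), array([ 0.393, -0.011,  1.72 ]), np.float64(1.408))]
```

View pics/stand_top.png

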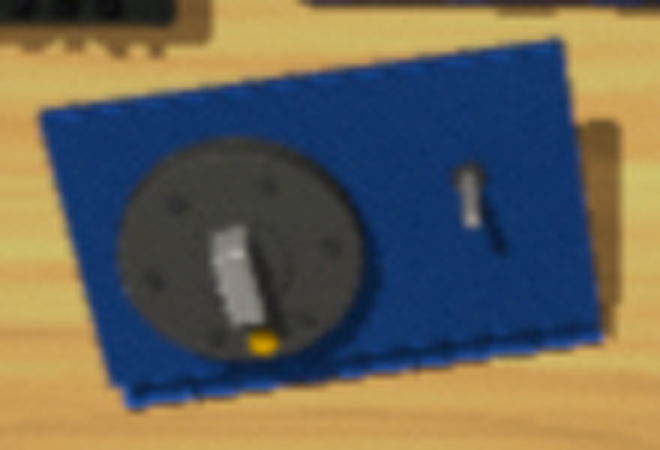

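```bash
cat >> h.py <<'E'
def plan(p1,R1,n,p0=None,R0=None,dec=0):
    s=readout.sense()
    p=np.array(s['eef_pos'] if p0 is None else p0,float);r=R.from_rotvec(s['ee_rot']) if R0 is None else R0
    out=[]
    for i in range(n):
        f=1/(n-i)
        d=np.round(r.inv().apply((np.array(p1)-p)*f)*1000,dec)
        w=np.round(np.degrees((r.inv()*R1).as_rotvec()*f),1)
        p=p+r.apply(d/1000);r=r*R.from_rotvec(np.radians(w));out.append(' '.join('%g'%q for q in [*d,*w]))
    for i in range(0,n,5): print('; '.join(out[i:i+5]))
    return p,r
def frame(x,z):
    z=np.array(z,float)/np.linalg.norm(z);x=np.array(x,float);x=x-z*(x@z);x/=np.linalg.norm(x)
    return R.from_matrix(np.c_[x,np.cross(z,x),z])
E
python3 - <<'E'
from h import *
print(R.from_rotvec(readout.sense()['ee_rot']).as_matrix().round(3));print(np.round(viewer.get_calibration('wrist')['mount'],3))
plan([.456,-.2055,.16],frame([.9506,-.3105,0],[0,0,-1]),10)
E
```

```text
[[ 0.91   0.414 -0.   ]
 [ 0.414 -0.91   0.001]
 [ 0.    -0.001 -1.   ]]
[[-0.001  0.969  0.245  0.07 ]
 [ 1.     0.     0.001  0.001]
 [ 0.001  0.245 -0.969 -0.212]
 [ 0.     0.     0.     1.   ]]
33 -17 1 -0 0 4.3; 32 -20 1 -0 0 4.2; 30 -22 1 -0 0 4.3; 28 -24 1 -0 0 4.2; 26 -26 1 -0 0 4.3
24 -28 1 -0 0 4.2; 22 -30 2 -0 0 4.3; 20 -32 1 -0 0 4.2; 18 -33 2 -0 0 4.3; 16 -35 1 -0 0 4.2
```

Call:
send_rows:
  rows: "33 -17 1 0 0 4.3; 32 -20 1 0 0 4.2; 30 -22 1 0 0 4.3; 28 -24 1 0 0 4.2; 26 -26 1 0 0 4.3"
  fingers: 0.5

```text
clock: 0.6
eef_pos: [0.3422, -0.3526, 0.1671]
ee_rot: [-3.14, -0.081, 0.0]
contact_force: [0.9, 0.0, -0.3]
grip_width: 0.0576
finger_force: 0.0
```

Call:
send_rows:
  rows: "24 -28 1 0 0 4.2; 22 -30 2 0 0 4.3; 20 -32 1 0 0 4.2; 18 -33 2 0 0 4.3; 16 -35 1 0 0 4.2"

```text
clock: 1.1
eef_pos: [0.4572, -0.204, 0.1601]
ee_rot: [-3.102, 0.498, 0.001]
contact_force: [-0.5, -1.1, 0.5]
grip_width: 0.0471
finger_force: 0.0
```

Call:
send_rows:
  rows: "0 0 0 0 0 0; 0 0 0 0 0 0"

```text
clock: 1.3
eef_pos: [0.4566, -0.205, 0.16]
ee_rot: [-3.103, 0.489, 0.001]
contact_force: [-0.1, -0.5, -0.1]
grip_width: 0.0473
finger_force: 0.0
```

```bash
python3 - <<'E'
from h import *
s=readout.sense();im,d,C=snap('wrist');print(s['clock'],s['eef_pos'],np.degrees(s['joint_pos']))
f=im.astype(int);P=cloud(C,d)
m=((f[...,0]>110)&(f[...,1]<70)&(f[...,2]<70)).astype(np.uint8)
n,l,st,_=cv2.connectedComponentsWithStats(m);k=1+np.argmax(st[1:,4]);v,u=np.nonzero(l==k);print(st[k])
Q=np.array([atz(C,a,b,0.01) for a,b in zip(u,v)])[:,:2]
print('z',np.median(P[l==k][:,2]),'table',np.median(P[...,2]))
c=Q.mean(0);w,V=np.linalg.eigh(np.cov((Q-c).T));ax=V[:,1]
if ax[0]<0: ax=-ax
pr=(Q-c)@ax;la=V[:,0];lat=(Q-c)@la
t=pr<pr.min()+.06
q=np.polyfit(pr[t],lat[t],1);print('tail lateral fit',q);ax=ax+la*q[0];ax/=np.linalg.norm(ax)
tail=pr.min();print('len',np.ptp(pr),'ax',ax,np.degrees(np.arctan2(ax[1],ax[0])))
print('grip', c+(tail+.028)*ax+la*np.polyval(q,tail+.028)); print('eye',c+(pr.max()-.022)*ax)
print('widths',[np.ptp(lat[np.abs(pr-tail-k)<.002]) for k in(.01,.03,.05,.08)])
save('w1.png',im)
E
```

```text
1.3 [ 0.45658406 -0.20498754  0.15998511] [-2.83663616e+01  1.15205318e+01  9.59187763e+01 -9.41241024e-03
  7.26063102e+01  7.95486451e+01]
[ 237   96   37   97 1480]
z 0.009579769077798533 table 0.00020644913863429593
tail lateral fit [-0.01085392 -0.0003247 ]
len 0.10638383012039128 ax [ 0.94310484 -0.33249551] -19.420312699678522
grip [ 0.46399658 -0.20958323]
eye [ 0.51715879 -0.22836801]
widths [np.float64(0.017205783035413924), np.float64(0.015824868219325817), np.float64(0.01667174200933074), np.float64(0.03712843751302555)]
```

View pics/w1.png

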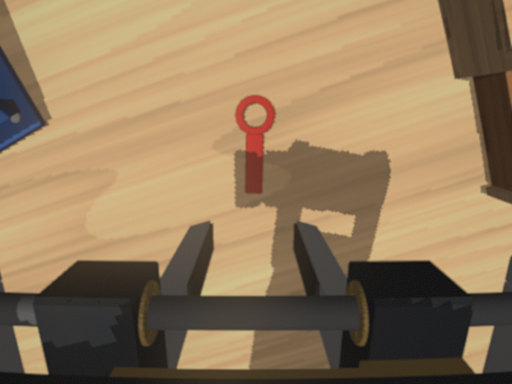

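```bash
python3 - <<'E'
from h import *
plan([.461,-.208,.003],frame([.9431,-.3325,0],[0,0,-1]),5)
E
```

```text
1 0 31 0 0 0.3; 1 0 32 0 0 0.3; 1 0 31 0 0 0.3; 1 0 32 0 0 0.3; 1 1 31 0 0 0.2
```

Call:
send_rows:
  rows: "1 0 40 0 0 0.5; 1 0 40 0 0 0.5; 1 1 40 0 0 0.4; 2 0 27 0 0 0; 0 0 10 0 0 0"

```text
clock: 1.85
eef_pos: [0.4592, -0.2084, 0.001]
ee_rot: [-3.095, 0.532, 0.006]
contact_force: [1.2, 0.0, 0.1]
grip_width: 0.0469
finger_force: 0.0
```

Call:
send_rows:
  rows: "0 0 0 0 0 0; 0 0 0 0 0 0; 0 0 0 0 0 0; 0 0 0 0 0 0; 0 0 0 0 0 0"
  fingers: 0
  newtons: 30

```text
clock: 2.35
eef_pos: [0.4613, -0.2082, 0.0041]
ee_rot: [3.096, -0.53, 0.002]
contact_force: [0.1, 0.1, 0.3]
grip_width: 0.0103
finger_force: 0.0
```

Call:
send_rows:
  rows: "0 0 -30 0 0 0; 0 0 -50 0 0 0; 0 0 -50 0 0 0; 0 0 -50 0 0 0; 0 0 -50 0 0 0"

```text
clock: 2.85
eef_pos: [0.4606, -0.2077, 0.236]
ee_rot: [3.096, -0.53, 0.001]
contact_force: [0.2, -0.8, -0.6]
grip_width: 0.0006
finger_force: 0.0
```

```bash
python3 - <<'E'
from h import *
s=readout.sense();im,d,C=snap('wrist');i2,_,_=snap('scene')
save('w2.png',np.hstack([im[:, :], cv2.resize(i2[120:270,120:320],None,fx=1.4,fy=2.56)[:384,:280]]))
np.savez('w2.npz',im=im,d=d);print(s)
E
```

```text
{'clock': 2.85, 'joint_pos': array([-4.96158262e-01,  1.55545696e-01,  1.54979987e+00,  1.41330394e-05,
        1.43542915e+00,  1.41385858e+00]), 'qvel': array([-6.85987619e-04, -3.20889946e-01, -7.80249469e-01, -3.01780192e-04,
        1.09324273e+00,  7.15453407e-05]), 'joint_efforts': array([ 2.33600582e-01, -4.57140326e+01, -3.16110849e+01,  2.71600974e-02,
       -2.18172401e+00, -2.07139310e-03]), 'eef_pos': array([ 0.46059419, -0.2077077 ,  0.23598417]), 'ee_rot': array([ 3.09626651e+00, -5.30256074e-01,  1.22386795e-03]), 'contact_force': array([ 0.17595935, -0.7648826 , -0.63388035]), 'moment': array([ 0.10127043,  0.07153338, -0.01231793]), 'finger_force': 0.0, 'grip_width': 0.0005962029285757881}
```

View pics/w2.png

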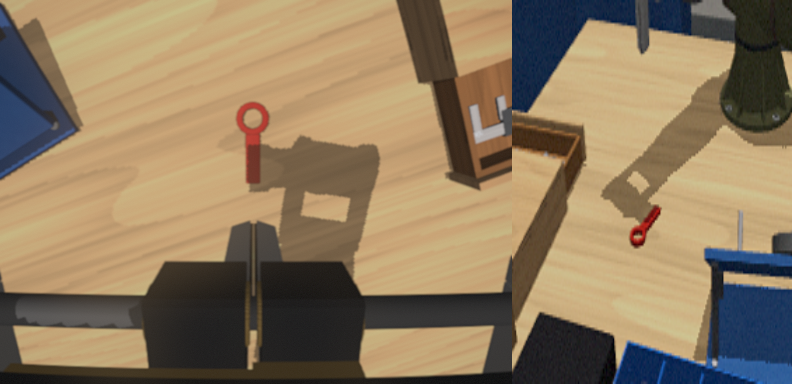

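```bash
python3 - <<'E'
from h import *
s=readout.sense();im,d,C=snap('wrist');P=cloud(C,d)
for n,u,v in (('eye',252.5,119),('tailend',253,183),('tailend-in',253,178),('ringfront',252.5,102)): print(n,atz(C,u,v,.01),P[int(v),int(u)], d[int(v),int(u)])
K,D,r,t=C
def proj(p):
    c=r.T@(np.array(p)-t);x=cv2.projectPoints(np.array([[c[0],-c[1],-c[2]]]),np.zeros(3),np.zeros(3),K,D)[0].ravel();return x
print('tcp px',proj(s['eef_pos']),'cam',t)
T=cam('top');z=np.load('top.npz')
for n,u,v in (('eye',308.5,198.5),('tail',301.5,219)): print('top',n,atz(T,u,v,.01))
i,dd,_=snap('top');f=i.astype(int);m=((f[...,0]>110)&(f[...,1]<70)&(f[...,2]<70));m[:,:270]=0;m[:,340:]=0;m[:180]=0;m[230:]=0
v,u=np.nonzero(m);print(len(u),u.min(),u.max(),v.min(),v.max())
c1=np.hstack([cv2.resize(a[185:225,285:325],None,fx=10,fy=10,interpolation=cv2.INTER_CUBIC) for a in (z['im'],i)]);save('tagtop.png',c1)
E
```

```text
eye [ 0.52242054 -0.23097468  0.01      ] [ 0.52255914 -0.23030318  0.00152363] 0.44008553
tailend [ 0.44014106 -0.20259452  0.01      ] [ 0.44025126 -0.20263264  0.0105622 ] 0.45171392
tailend-in [ 0.44680932 -0.2049518   0.01      ] [ 0.44659715 -0.20487856  0.00882763] 0.45181733
ringfront [ 0.54314128 -0.23830694  0.01      ] [ 5.43732901e-01 -2.37800582e-01 -7.51137461e-05] 0.43635887
tcp px [251.08430775 217.61764074] cam [ 0.52699927 -0.23263549  0.45310007]
top eye [ 0.51729901 -0.22927948  0.01      ]
top tail [ 0.43598979 -0.2015992   0.01      ]
3 303 306 194 220
```

View pics/tagtop.png

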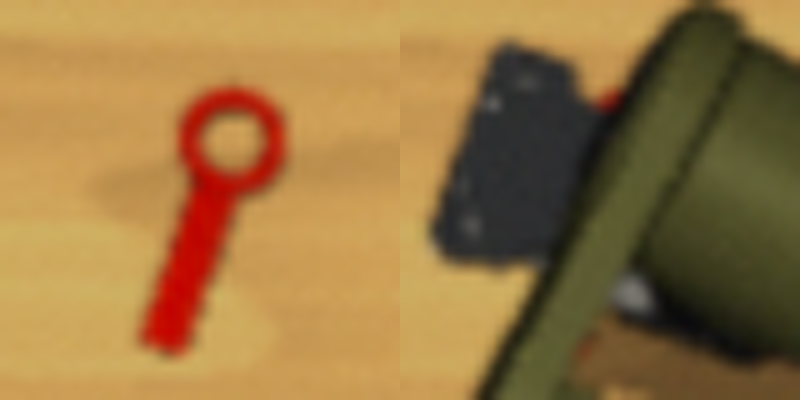

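The tag hasn't moved: eye at about (.519,-.2295), tail end at (.439,-.202). So the fingers closed above it. I'll reopen, go lower and watch for bench contact.

Call:
send_rows:
  rows: "2 0 48 0 0 0; 0 2 48 0 0 0; 0 0 48 0 0 0; 0 0 48 0 0 0; 0 0 27 0 0 0"
  fingers: 0.5

```text
clock: 3.55
eef_pos: [0.4595, -0.2091, 0.0095]
ee_rot: [-3.094, 0.53, 0.01]
contact_force: [1.0, 0.0, 1.0]
grip_width: 0.037
finger_force: 0.0
```

Call:
send_rows:
  rows: "0 0 10 0 0 0; 0 0 3 0 0 0; 0 0 0 0 0 0"

```text
clock: 3.85
eef_pos: [0.4625, -0.2107, 0.0019]
ee_rot: [3.096, -0.531, 0.001]
contact_force: [0.2, 0.5, -0.2]
grip_width: 0.0466
finger_force: 0.0
```

Call:
send_rows:
  rows: "0 0 2 0 0 0; 0 0 0 0 0 0"

```text
clock: 4.05
eef_pos: [0.4627, -0.2108, 0.0002]
ee_rot: [3.096, -0.53, 0.002]
contact_force: [-0.5, 0.2, -0.7]
grip_width: 0.047
finger_force: 0.0
```

```bash
python3 - <<'E'
from h import *
s=readout.sense();im,d,C=snap('wrist');print(s['eef_pos'],s['contact_force'],s['clock'])
save('w3.png',cv2.resize(im[60:280,130:390],None,fx=2,fy=2))
E
```

```text
[ 4.62682431e-01 -2.10762014e-01  2.11224206e-04] [-0.48723432  0.19856622 -0.73338283] 4.05
```

View pics/w3.png

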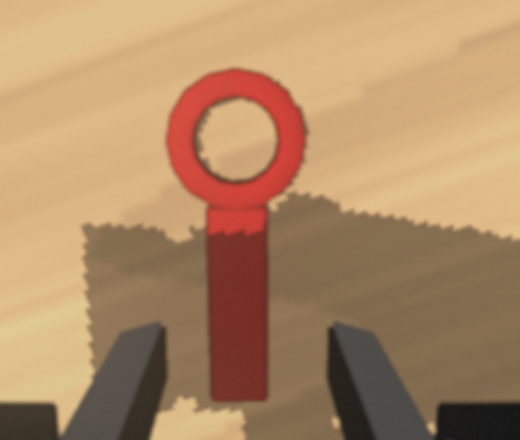

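Call:
send_rows:
  rows: "0 0 2 0 0 0; 0 0 0 0 0 0"

```text
clock: 4.3
eef_pos: [0.4622, -0.2106, -0.0026]
ee_rot: [3.096, -0.531, 0.0]
contact_force: [0.2, -0.1, -0.5]
grip_width: 0.0468
finger_force: 0.0
```

Call:
send_rows:
  rows: "0 0 2 0 0 0; 0 0 0 0 0 0"

```text
clock: 4.5
eef_pos: [0.4621, -0.2105, -0.0049]
ee_rot: [-3.096, 0.531, 0.0]
contact_force: [0.3, -0.0, -0.1]
grip_width: 0.0471
finger_force: 0.0
```

Call:
send_rows:
  rows: "0 0 0 0 0 0; 0 0 0 0 0 0; 0 0 0 0 0 0; 0 0 0 0 0 0"
  fingers: 0

```text
clock: 4.9
eef_pos: [0.4623, -0.2105, -0.0046]
ee_rot: [-3.096, 0.53, -0.0]
contact_force: [1.3, 0.2, -0.5]
grip_width: 0.0184
finger_force: 0.0
```

Call:
send_rows:
  rows: "0 0 0 0 0 0"

```text
clock: 5.0
eef_pos: [0.4622, -0.2106, -0.0046]
ee_rot: [3.096, -0.531, 0.0]
contact_force: [-1.3, 0.5, -0.3]
grip_width: 0.0108
finger_force: 0.0
```

Call:
send_rows:
  rows: "0 0 0 0 0 0"

```text
clock: 5.1
eef_pos: [0.4622, -0.2105, -0.0047]
ee_rot: [3.096, -0.531, 0.0]
contact_force: [-1.1, -0.3, -0.1]
grip_width: 0.0026
finger_force: 0.0
```

```bash
python3 - <<'E'
from h import *
s=readout.sense();im,d,C=snap('wrist');P=cloud(C,d)
r=R.from_rotvec(s['ee_rot']);T=r.inv().apply((P-s['eef_pos']).reshape(-1,3)).reshape(P.shape)*1000
for v in range(195,250,5): print(v,T[v,250].round(1),d[v,250].round(3),im[v,250])
E
```

```text
195 [ 19.7  -0.6 -14.2] 0.204 [119  47  39]
200 [ 16.6  -0.6 -14.9] 0.204 [117  46  38]
205 [ 13.   -0.6 -13.9] 0.206 [117  45  37]
210 [  9.7  -0.6 -13.7] 0.207 [117  45  38]
215 [  6.8  -0.6 -15.1] 0.207 [118  46  39]
220 [  3.   -0.6 -13.7] 0.209 [117  45  39]
225 [  7.9  -0.4 -37.1] 0.185 [65 37 32]
230 [  8.2  -0.3 -45.7] 0.177 [64 37 32]
235 [  7.8  -0.2 -52.1] 0.171 [62 36 30]
240 [  7.7  -0.2 -58.8] 0.164 [61 35 30]
245 [  8.   -0.1 -65.9] 0.157 [62 36 31]
```

Depth shows the finger tips about 30 mm short of the nominal TCP, which explains the missing contact. I'll open and creep down while watching the force.

Call:
send_rows:
  rows: "0 2 0 0 0 0; 0 0 0 0 0 0; 0 0 0 0 0 0; 0 0 0 0 0 0"
  fingers: 0.5

```text
clock: 5.55
eef_pos: [0.4615, -0.2124, -0.0047]
ee_rot: [-3.096, 0.531, 0.0]
contact_force: [0.2, -0.8, -0.4]
grip_width: 0.0292
finger_force: 0.0
```

Call:
send_rows:
  rows: "0 0 4 0 0 0; 0 0 4 0 0 0; 0 0 4 0 0 0; 0 0 0 0 0 0"

```text
clock: 5.95
eef_pos: [0.4612, -0.2122, -0.0174]
ee_rot: [-3.096, 0.531, 0.002]
contact_force: [-0.6, 0.1, -0.1]
grip_width: 0.0471
finger_force: 0.0
```

Call:
send_rows:
  rows: "0 0 3 0 0 0; 0 0 0 0 0 0"

```text
clock: 6.15
eef_pos: [0.4614, -0.2124, -0.02]
ee_rot: [-3.096, 0.531, 0.001]
contact_force: [-1.1, -0.6, -0.0]
grip_width: 0.0473
finger_force: 0.0
```

```bash
python3 - <<'E'
from h import *
s=readout.sense();im,d,C=snap('wrist');P=cloud(C,d);print(s['eef_pos'],s['contact_force'],s['grip_width'])
r=R.from_rotvec(s['ee_rot']);T=r.inv().apply((P-s['eef_pos']).reshape(-1,3)).reshape(P.shape)*1000
f=im.astype(int);m=(np.ptp(f,axis=2)<25)&(f.max(2)<110)
print('lowest dark pts by y:')
for y in (-30,-26,-24,24,26,30):
    q=m&(np.abs(T[...,1]-y)<1.5)&(T[...,2]>-80);print(y,q.sum(),np.round(np.percentile(T[q][:,2],[50,90,99]),1) if q.sum() else '', np.round(T[q][:,0].mean(),1) if q.sum() else '')
red=(f[...,0]>80)&(f[...,1]<60)&(f[...,2]<60)
print('red y extents tail',[ (np.percentile(T[v][red[v]][:,1],[2,50,98]).round(1),T[v][red[v]][:,0].mean().round(1)) for v in (190,200,210,220) if red[v].sum()>5])
E
```

```text
[ 0.46142824 -0.21235885 -0.01997067] [-1.08213558 -0.62245056 -0.0139137 ] 0.04733885653630215
lowest dark pts by y:
-30 187 [-63.6 -45.1 -40.6] 9.3
-26 196 [-61.6 -41.8 -35.9] 9.3
-24 246 [-62.2 -41.8 -35.4] 8.8
24 369 [-63.3 -45.  -39.5] 1.9
26 520 [-63.2 -44.  -35.7] 4.3
30 197 [-61.  -42.4 -36.8] 9.3
red y extents tail [(array([-12.1,  -3.6,   5. ]), np.float64(26.7)), (array([-12.4,  -3.6,   5. ]), np.float64(22.2)), (array([-12.4,  -3.6,   5.1]), np.float64(14.6)), (array([-11.9,  -3.4,   5.1]), np.float64(8.4))]
```

Call:
send_rows:
  rows: "0 -4 3 0 0 0; 0 0 0 0 0 0"

```text
clock: 6.4
eef_pos: [0.4628, -0.2082, -0.023]
ee_rot: [-3.096, 0.53, 0.001]
contact_force: [0.5, 0.2, -0.0]
grip_width: 0.0466
finger_force: 0.0
```

Call:
send_rows:
  rows: "0 0 3 0 0 0; 0 0 0 0 0 0"

```text
clock: 6.6
eef_pos: [0.4627, -0.2085, -0.026]
ee_rot: [-3.096, 0.53, 0.001]
contact_force: [0.4, 0.3, -0.8]
grip_width: 0.0469
finger_force: 0.0
```

Call:
send_rows:
  rows: "0 0 2 0 0 0; 0 0 0 0 0 0"

```text
clock: 6.8
eef_pos: [0.4628, -0.2086, -0.0279]
ee_rot: [-3.096, 0.531, 0.0]
contact_force: [-0.0, -0.7, 0.7]
grip_width: 0.0469
finger_force: 0.0
```

Still no contact. I'll close here and see.

Call:
send_rows:
  rows: "0 0 1 0 0 0; 0 0 0 0 0 0; 0 0 0 0 0 0; 0 0 0 0 0 0; 0 0 0 0 0 0"
  fingers: 0

```text
clock: 7.3
eef_pos: [0.4629, -0.2087, -0.0286]
ee_rot: [3.096, -0.531, 0.0]
contact_force: [0.5, 0.0, -0.5]
grip_width: 0.0198
finger_force: 30.0
```

```bash
python3 - <<'E'
from h import *
print(readout.sense())
E
```

```text
{'clock': 7.3, 'joint_pos': array([-4.95659841e-01,  4.75572965e-01,  1.80680878e+00, -3.15444969e-05,
        8.59143307e-01,  1.41456590e+00]), 'qvel': array([-1.20445810e-03,  3.39165414e-05,  5.57729016e-04, -3.37952638e-04,
       -2.32690820e-05, -1.09052647e-03]), 'joint_efforts': array([ 4.65074962e-02, -5.37787414e+01, -2.60912883e+01,  2.93184374e-02,
       -6.92872005e-02, -1.26043550e-02]), 'eef_pos': array([ 0.46289165, -0.20867744, -0.02861623]), 'ee_rot': array([ 3.09641919e+00, -5.30579278e-01,  8.85751452e-05]), 'contact_force': array([ 0.47290025,  0.02311888, -0.45822606]), 'moment': array([ 0.04473521,  0.04004239, -0.04844264]), 'finger_force': 29.957372546195984, 'grip_width': 0.019779208987233305}
```

Gripped: 19.8 mm wide, 30 N. I'll lift and measure the eye in the tool frame.

Call:
send_rows:
  rows: "0 0 -20 0 0 0; 0 0 -45 0 0 0; 0 0 -50 0 0 0; 0 0 -50 0 0 0; 0 0 -50 0 0 0"
  newtons: 40

```text
clock: 7.8
eef_pos: [0.4625, -0.2084, 0.1885]
ee_rot: [3.096, -0.531, 0.0]
contact_force: [0.2, -0.2, -0.9]
grip_width: 0.0193
finger_force: 40.0
```

Call:
send_rows:
  rows: "0 0 -20 0 0 0; 0 0 0 0 0 0; 0 0 0 0 0 0"

```text
clock: 8.1
eef_pos: [0.4626, -0.2085, 0.2054]
ee_rot: [-3.096, 0.531, 0.001]
contact_force: [0.7, -0.2, -0.8]
grip_width: 0.0193
finger_force: 40.0
```

```bash
python3 - <<'E'
from h import *
s=readout.sense();im,d,C=snap('wrist');P=cloud(C,d);print(s['eef_pos'],s['ee_rot'],s['grip_width'],s['finger_force'])
r=R.from_rotvec(s['ee_rot']);T=r.inv().apply((P-s['eef_pos']).reshape(-1,3)).reshape(P.shape)*1000
f=im.astype(int);red=(f[...,0]>80)&(f[...,1]<75)&(f[...,2]<75)&(T[...,2]<-10)&(T[...,2]>-60)
X=T[red];print(len(X),np.percentile(X,[1,50,99],axis=0).round(1))
A=np.c_[X[:,:2],np.ones(len(X))];k=np.linalg.lstsq(A,X[:,2],rcond=None)[0];print('plane',k)
ring=X[X[:,0]>X[:,0].max()-42];print('ring circle',cv2.minEnclosingCircle(ring[:,:2].astype(np.float32)),np.median(ring[:,2]))
for x in (10,15,20,25,30): 
    q=X[np.abs(X[:,0]-x)<1.5]; print(x,q[:,1].min() if len(q) else '',q[:,1].max() if len(q) else '')
cs,h=cv2.findContours(red.astype(np.uint8),cv2.RETR_CCOMP,cv2.CHAIN_APPROX_NONE)
for c,hh in zip(cs,h[0]):
    if len(c)>40: print('hole' if hh[3]>=0 else 'outer',cv2.minEnclosingCircle(c))
save('w4.png',im)
R1=frame([.757,.117,.643],[.6353,.0978,-.766]);plan([.569,.067,.162],R1,9)
E
```

```text
[ 0.46256254 -0.20848826  0.20540032] [-3.09612292e+00  5.30544790e-01  1.39786298e-03] 0.019263953090753894 39.95732367038727
6588 [[-24.9 -17.2 -39.8]
 [ 33.2   1.9 -38.1]
 [ 79.5  20.  -36.3]]
plane [ 6.91394991e-03 -4.36599541e-03 -3.83682609e+01]
ring circle ((59.14311599731445, 0.8978722095489502), 22.042877197265625) -37.965671368831465
10 -9.925002057043246 19.52229149560534
15 -7.656057651860917 10.34983837595767
20 -7.622064775163434 10.277699067442226
25 -8.169601616522629 10.240195674252774
30 -8.025482850565963 10.730428424547418
outer ((252.0, 185.8148193359375), 94.9466552734375)
hole ((252.00595092773438, 130.84547424316406), 26.019790649414062)
hole ((221.5, 125.0), 21.476831436157227)
1 -33 5 1.1 4.4 -3; 2 -33 5 1.1 4.4 -3; 4 -32 6 1.1 4.4 -3; 5 -32 7 1.1 4.3 -3; 6 -32 8 1.1 4.4 -3
7 -31 10 1.1 4.3 -3; 7 -30 11 1.1 4.4 -3; 8 -30 12 1.1 4.3 -3; 9 -29 13 1 4.4 -3.1
```

View pics/w4.png

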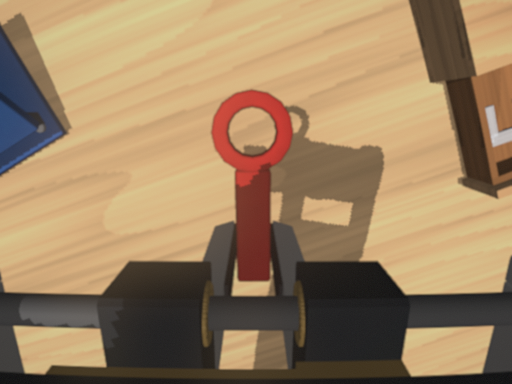

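Call:
send_rows:
  rows: "1 -33 5 1.1 4.4 -3; 2 -33 5 1.1 4.4 -3; 4 -32 6 1.1 4.4 -3; 5 -32 7 1.1 4.3 -3; 6 -32 8 1.1 4.4 -3"

```text
clock: 8.65
eef_pos: [0.5223, -0.0538, 0.1822]
ee_rot: [-3.049, 0.111, -0.607]
contact_force: [-0.6, -0.1, -0.1]
grip_width: 0.0194
finger_force: 40.0
```

Call:
send_rows:
  rows: "7 -31 10 1.1 4.3 -3; 7 -30 11 1.1 4.4 -3; 8 -30 12 1.1 4.3 -3; 9 -29 13 1 4.4 -3.1; 0 0 0 0 0 0"

```text
clock: 9.15
eef_pos: [0.5682, 0.0689, 0.1593]
ee_rot: [-2.897, -0.228, -1.052]
contact_force: [0.8, -0.3, -0.4]
grip_width: 0.0194
finger_force: 40.0
```

Call:
send_rows:
  rows: "0 0 0 0 0 0; 0 0 0 0 0 0"

```text
clock: 9.35
eef_pos: [0.57, 0.066, 0.163]
ee_rot: [-2.897, -0.221, -1.056]
contact_force: [0.6, 0.5, -0.9]
grip_width: 0.0194
finger_force: 40.0
```

```bash
python3 - <<'E'
from h import *
s=readout.sense();im,d,C=snap('wrist');P=cloud(C,d);print(s['eef_pos'],s['ee_rot'],np.degrees(s['joint_pos']).round(1))
r=R.from_rotvec(s['ee_rot']);print(r.as_matrix().round(3));T=r.inv().apply((P-s['eef_pos']).reshape(-1,3)).reshape(P.shape)*1000
f=im.astype(int);b=(f[...,2]>f[...,0]+40)&(T[...,2]>0)&(d>0)
X=T[b];A=np.c_[X[:,:2],np.ones(len(X))]
for _ in range(5):
    k=np.linalg.lstsq(A,X[:,2],rcond=None)[0];q=np.abs(A@k-X[:,2])<5;A,X=A[q],X[q]
print('plate in tool: z=',k,len(X))
h=(k[0]*T[...,0]+k[1]*T[...,1]+k[2]-T[...,2])
g=(np.ptp(f,axis=2)<40)&(h>5)&(h<62)&(d>0)&(np.abs(T[...,1])<60)&(T[...,2]>-25)
n,l,st,ce=cv2.connectedComponentsWithStats(g.astype(np.uint8))
for i in range(1,n):
    if st[i,4]>20: Y=T[l==i];print(st[i],h[l==i].min().round(1),h[l==i].max().round(1),np.percentile(Y,[5,50,95],axis=0).round(1).tolist())
save('w5.png',im);np.savez('w5.npz',im=im,d=d,T=T,h=h)
E
```

```text
[0.57003969 0.06598909 0.16300687] [-2.89699369 -0.2209894  -1.05617454] [  0.    0.4 118.1  14.5  22.3  69.8]
[[ 0.756  0.151  0.636]
 [ 0.117 -0.989  0.096]
 [ 0.643  0.002 -0.765]]
plate in tool: z= [  0.54682858   0.41629174 112.2547031 ] 2820
[238 112  23  25 302] 41.6 61.3 [[49.1, -11.6, 88.5], [59.8, -2.5, 89.6], [67.9, 6.6, 93.5]]
[292 226   9  19  27] 5.3 13.6 [[-59.8, 40.3, 92.5], [-53.6, 44.3, 93.3], [-42.2, 47.6, 94.6]]
```

View pics/w5.png

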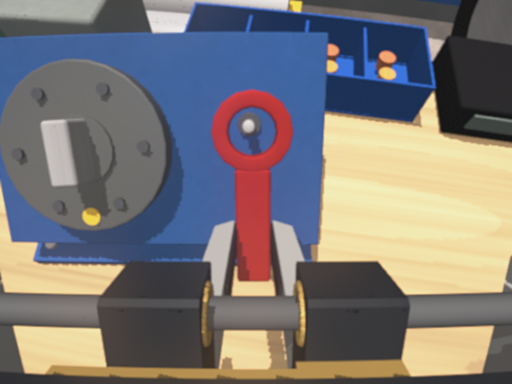

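```bash
python3 - <<'E'
from h import *
z=np.load('w5.npz');im,d,T=z['im'],z['d'],z['T'];f=im.astype(int)
b=(f[...,2]>f[...,0]+40)&(d>0);b[:45]=0;b[235:]=0;b[:,320:]=0;b[:,:5]=0
X=T[b];A=np.c_[X[:,:2],np.ones(len(X))]
for _ in range(8):
    k=np.linalg.lstsq(A,X[:,2],rcond=None)[0];q=np.abs(A@k-X[:,2])<4;A,X=A[q],X[q]
print('plate z=',k,len(X))
h=(k[0]*T[...,0]+k[1]*T[...,1]+k[2]-T[...,2])/np.sqrt(1+k[0]**2+k[1]**2)
for v in range(114,138,2): print(v,' '.join('%3d'%round(float(x)) for x in h[v,238:262:2]))
for (u,v) in ((248,125),(250,126),(249,127)): print(u,v,T[v,u].round(1),h[v,u].round(1))
# hub disc in tool
g=(h>24)&(h<36)&(np.ptp(f,axis=2)<30);g[:,180:]=0
Y=T[g][:,:2];c,rad=cv2.minEnclosingCircle(Y.astype(np.float32));print('hub',c,rad,np.median(h[g]),len(Y))
E
```

```text
plate z= [1.35271531e-03 6.88397362e-04 9.34605751e+01] 29410
114   1   0   2   3   4   4   4   3   3   4   1   1
116  -1  -2   5   4   5   4   3   4   4   4   4   0
118   0   5   5   3   5   4   3   4   4   3   6   0
120   0   4   5   4  53  54  55  46   4   4   5   4
122   4   5   2  55  55  54  54  54  45   5   4   4
124   4   5   4  54  56  55  55  55  54   4   4   3
126   3   4  54  55  55  56  56  54  54   5   3   5
128   0   4   4  56  55  55  54  53  53   4   2   4
130   0   4   5  54  56  54  54  53   4   4   3   0
132   1   0   4   4   4  54  53   2   4   4   0   0
134  -1   2   1   3   3   4   4   3   4   0   0   0
136   0   1   0   0   1  -1   0   1   0   0   1   0
248 125 [60.1 -2.6 37.9] 55.6
250 126 [59.4 -1.1 37.3] 56.3
249 127 [58.6 -1.9 39. ] 54.6
hub (39.96516799926758, -147.54661560058594) 75.06065368652344 30.070174352244834 19316
```

Call:
send_rows:
  rows: "0 -3 20 0 0 0; 0 0 20 0 0 0; 0 0 15 0 0 0; 0 0 10 0 0 0; 0 0 0 0 0 0"

```text
clock: 9.9
eef_pos: [0.6111, 0.0754, 0.1126]
ee_rot: [-2.897, -0.222, -1.056]
contact_force: [-0.6, -0.5, -0.7]
grip_width: 0.0192
finger_force: 40.0
```

Call:
send_rows:
  rows: "0 0 15 0 0 0; 0 0 15 0 0 0; 0 0 10 0 0 0; 0 0 7 0 0 0; 0 0 0 0 0 0"

```text
clock: 10.4
eef_pos: [0.641, 0.0804, 0.0772]
ee_rot: [-2.896, -0.223, -1.057]
contact_force: [0.3, 0.4, -0.8]
grip_width: 0.019
finger_force: 40.0
```

```bash
python3 - <<'E'
from h import *
s=readout.sense();im,d,C=snap('wrist');P=cloud(C,d);print(s['eef_pos'],s['ee_rot'],s['contact_force'],s['moment'])
r=R.from_rotvec(s['ee_rot']);T=r.inv().apply((P-s['eef_pos']).reshape(-1,3)).reshape(P.shape)*1000
f=im.astype(int);red=(f[...,0]>80)&(f[...,1]<75)&(f[...,2]<75)
X=T[red];ring=X[X[:,0]>38];print('ring',cv2.minEnclosingCircle(ring[:,:2].astype(np.float32)),np.median(ring[:,2]))
g=(np.ptp(f,axis=2)<40)&(T[...,2]<-25)&(np.hypot(T[...,0]-59,T[...,1]-1)<13)
print('peg tip',g.sum(),np.percentile(T[g],[2,50,98],axis=0).round(1) if g.any() else '')
E
```

```text
[0.64101307 0.08039881 0.07723605] [-2.89624723 -0.2226547  -1.0569018 ] [ 0.28998364  0.36276928 -0.75721677] [-0.10795252  0.35829973 -0.02827564]
ring ((59.021602630615234, 129.49508666992188), 149.9507293701172) -38.51266764281456
peg tip 783 [[  54.5   -3.5 -212.6]
 [  62.3    1.2  -73.7]
 [  70.    12.1  -31.8]]
```

The peg tip at tool z -74 is about 36 mm above the tag's top, so the eye is threaded. I'll release and retreat.

Call:
send_rows:
  rows: "0 0 0 0 0 0; 0 0 0 0 0 0; 0 0 0 0 0 0; 0 0 0 0 0 0"
  fingers: 0.5

```text
clock: 10.85
eef_pos: [0.6411, 0.0805, 0.0779]
ee_rot: [-2.896, -0.223, -1.059]
contact_force: [-0.9, 0.3, -0.7]
grip_width: 0.0461
finger_force: 0.0
```

Call:
send_rows:
  rows: "0 0 -15 0 0 0; 0 0 -30 0 0 0; 0 0 -30 0 0 0; 0 0 -30 0 0 0; 0 0 -10 0 0 0"

```text
clock: 11.35
eef_pos: [0.5674, 0.0692, 0.1679]
ee_rot: [-2.895, -0.223, -1.063]
contact_force: [-1.3, 0.6, 0.5]
grip_width: 0.0473
finger_force: 0.0
```

Call:
send_rows:
  rows: "0 0 0 0 0 0; 0 0 0 0 0 0"
  fingers: 0.9

```text
clock: 11.55
eef_pos: [0.568, 0.0694, 0.1648]
ee_rot: [-2.896, -0.223, -1.057]
contact_force: [0.8, -0.2, -0.3]
grip_width: 0.0595
finger_force: 0.0
```

```bash
python3 - <<'E'
from h import *
s=readout.sense();im,d,C=snap('wrist');P=cloud(C,d);print(s['eef_pos'],s['ee_rot'],s['joint_pos'])
r=R.from_rotvec(s['ee_rot']);print(r.as_matrix().round(3));T=r.inv().apply((P-s['eef_pos']).reshape(-1,3)).reshape(P.shape)*1000
f=im.astype(int);red=(f[...,0]>80)&(f[...,1]<75)&(f[...,2]<75)&(T[...,2]>20)
b=(f[...,2]>f[...,0]+40)&(d>0);b[:45]=0;b[235:]=0;b[:,320:]=0;b[:,:5]=0
X=T[b];A=np.c_[X[:,:2],np.ones(len(X))]
for _ in range(8):
    k=np.linalg.lstsq(A,X[:,2],rcond=None)[0];q=np.abs(A@k-X[:,2])<4;A,X=A[q],X[q]
print('plate z=',k)
h=k[0]*T[...,0]+k[1]*T[...,1]+k[2]-T[...,2]
print('tag',red.sum(),np.percentile(T[red],[1,50,99],axis=0).round(1),'h',np.percentile(h[red],[5,50,95]).round(1))
pg=(h>50)&(h<60)&(np.abs(T[...,1])<30)&(np.abs(T[...,0]-60)<25);print('pegtip',pg.sum(),np.median(T[pg],axis=0).round(1))
g=(h>24)&(h<33.5)&(np.ptp(f,axis=2)<30);g[:,180:]=0
Y=T[g][:,:2];print('hub',cv2.minEnclosingCircle(Y.astype(np.float32)),np.median(h[g]))
y=(f[...,0]>150)&(f[...,1]>110)&(f[...,2]<60);y[:,200:]=0;y[:130]=0;print('dot',y.sum(),np.median(T[y],axis=0).round(1))
bar=(h>58)&(h<70)&(T[...,1]<-90);Bx=T[bar][:,:2];print('bar',cv2.minAreaRect(Bx.astype(np.float32)),np.median(h[bar]))
save('w6.png',im);np.savez('w6.npz',im=im,d=d,T=T,h=h)
E
```

```text
[0.56802878 0.06937094 0.16484285] [-2.89613373 -0.22266075 -1.05730743] [9.22807379e-03 8.41060095e-04 2.06406670e+00 2.39620046e-01
 3.91797371e-01 1.23737536e+00]
[[ 0.756  0.152  0.637]
 [ 0.118 -0.988  0.097]
 [ 0.644  0.002 -0.765]]
plate z= [2.32183756e-03 8.11191017e-05 9.58419453e+01]
tag 2417 [[-34.  -18.8  84.4]
 [ 25.6   2.   86. ]
 [145.1 205.7 304.5]] h [ 4.8  9.9 11.1]
pegtip 130 [59.2  1.1 41.3]
hub ((39.7696418762207, -143.788818359375), 74.92451477050781) 30.002896935404877
dot 1 [ -16.2 -135.2   64.5]
bar ((39.72591781616211, -143.45188903808594), (22.928499221801758, 51.87091827392578), 87.54751586914062) 63.728233533843536
```

The tag lies on the plate with its top 10 mm up and the peg through its eye. In the tool frame the hub axis is at (39.7,-143.5), with the bar along tool x (-2.5°). I'll move over it.

Call:
send_rows:
  rows: "8 -29 0 0 0 0; 8 -29 0 0 0 0; 8 -29 0 0 0 0; 8 -29 0 0 0 0; 8 -27 0 0 0 -2.5"
  fingers: 0.5

```text
clock: 12.1
eef_pos: [0.5763, 0.217, 0.1896]
ee_rot: [-2.905, -0.289, -1.062]
contact_force: [0.4, -0.4, 0.6]
grip_width: 0.0469
finger_force: 0.0
```

Call:
send_rows:
  rows: "0 0 20 0 0 0; 0 0 0 0 0 0; 0 0 0 0 0 0"

```text
clock: 12.4
eef_pos: [0.5886, 0.2171, 0.1742]
ee_rot: [-2.906, -0.287, -1.061]
contact_force: [0.1, 1.0, 0.1]
grip_width: 0.0466
finger_force: 0.0
```

```bash
python3 - <<'E'
from h import *
s=readout.sense();im,d,C=snap('wrist');P=cloud(C,d);print(s['eef_pos'],np.degrees(s['joint_pos']).round(1),s['joint_efforts'].round(3),s['moment'])
r=R.from_rotvec(s['ee_rot']);T=r.inv().apply((P-s['eef_pos']).reshape(-1,3)).reshape(P.shape)*1000
f=im.astype(int)
g=(T[...,2]>20)&(T[...,2]<60)&(np.ptp(f,axis=2)<30)&(np.abs(T[...,1])<90)&(T[...,0]>-45)
X=T[g];A=np.c_[X[:,:2],np.ones(len(X))]
for _ in range(8):
    k=np.linalg.lstsq(A,X[:,2],rcond=None)[0];q=np.abs(A@k-X[:,2])<4;A,X=A[q],X[q]
print('disc z',k,len(X),cv2.minEnclosingCircle(X[:,:2].astype(np.float32)))
h=k[2]-T[...,2]
bar=(h>29)&(h<40)&(np.abs(T[...,1])<35)&(T[...,0]>0);print('bar',cv2.minAreaRect(T[bar][:,:2].astype(np.float32)),T[bar].min(0),T[bar].max(0))
y=(f[...,0]>120)&(f[...,1]>90)&(f[...,2]<70)&(np.abs(h)<8);print('dot',y.sum(),np.median(T[y],axis=0).round(1) if y.any() else '')
save('w7.png',im)
E
```

```text
[0.58860039 0.21705287 0.17422318] [ 20.6   7.2 109.1 -18.2  25.5 113.1] [  0.488 -39.82  -33.661  -0.358  -1.709   0.053] [-0.06460189  0.28855932  0.03144157]
disc z [8.90414729e-03 1.22413175e-04 4.51608163e+01] 17371 ((1.0380289554595947, -1.1780481338500977), 74.35165405273438)
bar ((13.489587783813477, -1.1044931411743164), (21.63849639892578, 27.05068016052246), 89.41394805908203) [  0.01516414 -11.92449286   9.5514813 ] [27.0234783   9.79032901 15.9669737 ]
dot 76 [-54.4   0.1  44.3]
```

Call:
send_rows:
  rows: "1 -1 20 0 0 0; 0 0 20 0 0 0; 0 0 15 0 0 0; 0 0 10 0 0 0; 0 0 4 0 0 0"

```text
clock: 12.95
eef_pos: [0.6336, 0.2247, 0.1231]
ee_rot: [-2.905, -0.286, -1.064]
contact_force: [-0.6, 0.1, -0.0]
grip_width: 0.0467
finger_force: 0.0
```

Call:
send_rows:
  rows: "0 0 0 0 0 0; 0 0 0 0 0 0; 0 0 0 0 0 0; 0 0 0 0 0 0; 0 0 0 0 0 0"
  fingers: 0
  newtons: 60

```text
clock: 13.45
eef_pos: [0.6333, 0.2263, 0.1243]
ee_rot: [-2.902, -0.289, -1.066]
contact_force: [-2.8, 7.3, 0.3]
grip_width: 0.0216
finger_force: 60.0
```

```bash
cat > rd.py <<'E'
from h import *
s=readout.sense();r=R.from_rotvec(s['ee_rot'])
print('t',s['clock'],'q6 %.1f'%np.degrees(s['joint_pos'][5]),'tau6 %.3f'%s['joint_efforts'][5],'F',r.inv().apply(s['contact_force']).round(1),'Mtool',r.inv().apply(s['moment']).round(3),'w',s['grip_width'].round(4) if hasattr(s['grip_width'],'round') else s['grip_width'],s['finger_force'],'qd6 %.2f'%s['qvel'][5])
E
python3 rd.py
```

```text
t 13.45 q6 116.1 tau6 0.124 F [-0.7 -7.7 -1.3] Mtool [ 1.312 -0.338 -0.105] w 0.02162218600937241 60.006131529808044 qd6 -0.00
```

Call:
send_rows:
  rows: "0 -1 0 0 0 0; 0 0 0 0 0 0"

```text
clock: 13.65
eef_pos: [0.6333, 0.2262, 0.1243]
ee_rot: [-2.903, -0.288, -1.066]
contact_force: [-6.8, -1.2, 6.4]
grip_width: 0.0215
finger_force: 60.0
```

```bash
python3 rd.py
```

```text
t 13.65 q6 116.4 tau6 0.215 F [-1.1  0.1 -9.3] Mtool [ 0.145 -0.463 -0.14 ] w 0.021473965456667472 60.010666251182556 qd6 -0.00
```

Call:
send_rows:
  rows: "0 0 0 0 0 -5; 0 0 0 0 0 -5; 0 0 0 0 0 -5; 0 0 0 0 0 -5; 0 0 0 0 0 -5"

```text
clock: 14.15
eef_pos: [0.6331, 0.2266, 0.1242]
ee_rot: [2.705, 0.892, 1.027]
contact_force: [-6.6, 3.3, 5.2]
grip_width: 0.0217
finger_force: 60.0
```

```bash
python3 rd.py
```

```text
t 14.15 q6 91.1 tau6 1.730 F [ 0.9 -4.4 -7.8] Mtool [ 1.124 -0.091  0.127] w 0.021724241119947686 60.00915169715881 qd6 -0.87
```

Call:
send_rows:
  rows: "0 0 0 0 0 -5; 0 0 0 0 0 -5; 0 0 0 0 0 -5; 0 0 0 0 0 -5; 0 0 0 0 0 -5"

```text
clock: 14.65
eef_pos: [0.6329, 0.2269, 0.124]
ee_rot: [2.347, 1.396, 0.925]
contact_force: [-10.9, 5.9, 4.8]
grip_width: 0.0215
finger_force: 60.0
```

```bash
python3 rd.py;python3 rd.py
```

```text
t 14.65 q6 66.2 tau6 1.631 F [  3.3  -8.  -10.1] Mtool [1.687 0.531 0.208] w 0.021463687239314924 60.03524422645569 qd6 -0.87
t 14.65 q6 66.2 tau6 1.631 F [  3.3  -8.  -10.1] Mtool [1.687 0.531 0.208] w 0.021463687239314924 60.03524422645569 qd6 -0.87
```

Call:
send_rows:
  rows: "0 0 0 0 0 -5; 0 0 0 0 0 -5; 0 0 0 0 0 -5; 0 0 0 0 0 -5; 0 0 0 0 0 -5"

```text
clock: 15.15
eef_pos: [0.6325, 0.2271, 0.1238]
ee_rot: [1.918, 1.805, 0.792]
contact_force: [-13.7, 7.2, 5.7]
grip_width: 0.0218
finger_force: 60.1
```

```bash
python3 rd.py
```

```text
t 15.15 q6 41.2 tau6 1.534 F [  7.8  -7.7 -12.4] Mtool [1.748 1.357 0.332] w 0.021765423595128293 60.06838381290436 qd6 -0.87
```

Call:
send_rows:
  rows: "0 0 0 0 0 -5; 0 0 0 0 0 -5; 0 0 0 0 0 -5; 0 0 0 0 0 -5; 0 0 0 0 0 -5"

```text
clock: 15.65
eef_pos: [0.6322, 0.227, 0.1234]
ee_rot: [1.439, 2.114, 0.635]
contact_force: [-16.8, 6.1, 5.1]
grip_width: 0.0216
finger_force: 60.1
```

```bash
python3 rd.py
```

```text
t 15.65 q6 16.2 tau6 1.431 F [ 10.3  -6.6 -14. ] Mtool [1.391 1.979 0.419] w 0.02155574378519821 60.10647654533386 qd6 -0.87
```

Call:
send_rows:
  rows: "0 0 0 0 0 -5; 0 0 0 0 0 -5; 0 0 0 0 0 -5; 0 0 0 0 0 -5; 0 0 0 0 0 -5"

```text
clock: 16.15
eef_pos: [0.6319, 0.2268, 0.1232]
ee_rot: [0.927, 2.322, 0.461]
contact_force: [-18.8, 3.7, 8.3]
grip_width: 0.0214
finger_force: 60.1
```

```bash
python3 rd.py
```

```text
t 16.15 q6 -8.8 tau6 1.341 F [ 10.3  -2.7 -18. ] Mtool [0.827 2.397 0.437] w 0.021404125261649774 60.14279007911682 qd6 -0.87
```

Call:
send_rows:
  rows: "0 0 0 0 0 -5; 0 0 0 0 0 -5; 0 0 0 0 0 -5; 0 0 0 0 0 -5; 0 0 0 0 0 -5"

```text
clock: 16.65
eef_pos: [0.6317, 0.2265, 0.1229]
ee_rot: [0.397, 2.432, 0.275]
contact_force: [-21.6, 1.4, 8.0]
grip_width: 0.0218
finger_force: 60.2
```

```bash
python3 rd.py
```

```text
t 16.65 q6 -33.8 tau6 1.282 F [ 12.   -1.  -19.7] Mtool [0.255 2.457 0.524] w 0.02176089542871621 60.16566216945648 qd6 -0.87
```

Call:
send_rows:
  rows: "0 0 0 0 0 -5; 0 0 0 0 0 -5; 0 0 0 0 0 -5; 0 0 0 0 0 -5; 0 0 0 0 0 -5"

```text
clock: 17.15
eef_pos: [0.6316, 0.226, 0.1228]
ee_rot: [-0.137, 2.442, 0.083]
contact_force: [-22.1, -1.9, 10.2]
grip_width: 0.0214
finger_force: 60.2
```

```bash
python3 rd.py
```

```text
t 17.15 q6 -58.8 tau6 1.264 F [ 10.4   1.1 -22. ] Mtool [-0.247  2.29   0.577] w 0.02143161606023586 60.1644641160965 qd6 -0.87
```

Call:
send_rows:
  rows: "0 0 0 0 0 -5; 0 0 0 0 0 -5; 0 0 0 0 0 -5; 0 0 0 0 0 -5; 0 0 0 0 0 -5"

```text
clock: 17.65
eef_pos: [0.6317, 0.2256, 0.1229]
ee_rot: [-0.663, 2.356, -0.111]
contact_force: [-20.9, -5.2, 9.8]
grip_width: 0.0214
finger_force: 60.1
```

```bash
python3 rd.py
```

```text
t 17.65 q6 -83.8 tau6 1.292 F [ 10.1   2.1 -21.3] Mtool [-0.538  2.163  0.553] w 0.02143683282931635 60.139251351356506 qd6 -0.87
```

Call:
send_rows:
  rows: "0 0 0 0 0 -5; 0 0 0 0 0 -5; 0 0 0 0 0 -5; 0 0 0 0 0 -5; 0 0 0 0 0 -5"

```text
clock: 18.15
eef_pos: [0.632, 0.2253, 0.123]
ee_rot: [-1.167, 2.175, -0.303]
contact_force: [-20.5, -8.1, 10.5]
grip_width: 0.0214
finger_force: 60.1
```

```bash
python3 rd.py
```

```text
t 18.15 q6 -108.8 tau6 1.362 F [ 10.2   3.8 -21.8] Mtool [-0.806  1.931  0.5  ] w 0.021367794178083738 60.09959399700165 qd6 -0.87
```

Call:
send_rows:
  rows: "0 0 0 0 0 5; 0 0 0 0 0 5; 0 0 0 0 0 5; 0 0 0 0 0 5; 0 0 0 0 0 5"

```text
clock: 18.65
eef_pos: [0.6317, 0.2255, 0.1229]
ee_rot: [-0.656, 2.358, -0.109]
contact_force: [-22.2, -3.5, 9.6]
grip_width: 0.0215
finger_force: 60.0
```

```bash
python3 rd.py
```

```text
t 18.65 q6 -83.5 tau6 -1.685 F [ 10.3   4.1 -21.8] Mtool [-0.737  2.111 -0.035] w 0.021508144642471878 60.01323759555817 qd6 0.87
```

Call:
send_rows:
  rows: "0 0 0 0 0 5; 0 0 0 0 0 5; 0 0 0 0 0 5; 0 0 0 0 0 5; 0 0 0 0 0 5"

```text
clock: 19.15
eef_pos: [0.6317, 0.226, 0.1229]
ee_rot: [-0.13, 2.443, 0.086]
contact_force: [-22.7, -0.9, 9.5]
grip_width: 0.0213
finger_force: 60.0
```

```bash
python3 rd.py
```

```text
t 19.15 q6 -58.5 tau6 -1.749 F [ 11.4   2.  -21.8] Mtool [-0.317  2.346 -0.094] w 0.021296612631844444 60.01031041145325 qd6 0.87
```

Call:
send_rows:
  rows: "0 0 0 0 0 5; 0 0 0 0 0 5; 0 0 0 0 0 5; 0 0 0 0 0 5; 0 0 0 0 0 5"

```text
clock: 19.65
eef_pos: [0.6317, 0.2264, 0.123]
ee_rot: [0.404, 2.431, 0.278]
contact_force: [-20.9, 1.7, 9.1]
grip_width: 0.0212
finger_force: 60.0
```

```bash
python3 rd.py
```

```text
t 19.65 q6 -33.4 tau6 -1.739 F [ 10.9  -0.3 -20.1] Mtool [ 0.128  2.504 -0.101] w 0.02117468675828924 60.00880479812622 qd6 0.87
```

Call:
send_rows:
  rows: "0 0 0 0 0 5; 0 0 0 0 0 5; 0 0 0 0 0 5; 0 0 0 0 0 5; 0 0 0 0 0 5"

```text
clock: 20.15
eef_pos: [0.6319, 0.2268, 0.1232]
ee_rot: [0.934, 2.32, 0.464]
contact_force: [-18.9, 5.3, 7.3]
grip_width: 0.0216
finger_force: 60.0
```

```bash
python3 rd.py
```

```text
t 20.15 q6 -8.5 tau6 -1.681 F [ 11.9  -2.2 -17.1] Mtool [ 0.737  2.384 -0.112] w 0.021619146822761358 60.011175870895386 qd6 0.87
```

Call:
send_rows:
  rows: "0 0 0 0 0 5; 0 0 0 0 0 5; 0 0 0 0 0 5; 0 0 0 0 0 5; 0 0 0 0 0 5"

```text
clock: 20.65
eef_pos: [0.6322, 0.227, 0.1234]
ee_rot: [1.446, 2.11, 0.638]
contact_force: [-15.1, 5.5, 7.1]
grip_width: 0.0218
finger_force: 60.0
```

```bash
python3 rd.py; python3 - <<'E'
import numpy as np
q=np.radians([91.1,66.2,41.2,16.2,-8.8,-33.8,-58.8,-83.8,-108.8])
for y in ([.127,.208,.332,.419,.437,.524,.577,.553,.5],[-1.730,-1.631,-1.534,-1.431,-1.341,-1.282,-1.264,-1.292,-1.362]):
    k=np.linalg.lstsq(np.c_[np.ones(9),np.cos(q),np.sin(q)],np.array(y),rcond=None)[0];print(k[0],np.hypot(*k[1:]),'peak',np.degrees(np.arctan2(k[2],k[1])))
E
```

```text
t 20.65 q6 16.5 tau6 -1.592 F [  8.9  -4.4 -14.5] Mtool [ 1.342  1.923 -0.155] w 0.02183665907789769 60.023192167282104 qd6 0.87
0.34482209715203377 0.2204548673763807 peak -61.25647437083215
-1.5121038905432065 0.25009178687099975 peak -54.79064062447432
```

Both directions agree: the pull is greatest at q6 ≈ -55°, pushing +rz, so the heavy side is lowest at q6 ≈ +35°.

Call:
send_rows:
  rows: "0 0 0 0 0 5; 0 0 0 0 0 5; 0 0 0 0 0 5; 0 0 0 0 0 3; 0 0 0 0 0 0"

```text
clock: 21.15
eef_pos: [0.6324, 0.2271, 0.1237]
ee_rot: [1.794, 1.897, 0.752]
contact_force: [-13.2, 6.2, 6.0]
grip_width: 0.0218
finger_force: 60.1
```

Call:
send_rows:
  rows: "0 0 0 0 0 0; 0 0 0 0 0 0; 0 0 0 0 0 0; 0 0 0 0 0 0; 0 0 0 0 0 0"

```text
clock: 21.65
eef_pos: [0.6324, 0.2271, 0.1237]
ee_rot: [1.792, 1.899, 0.752]
contact_force: [-14.1, 6.3, 6.4]
grip_width: 0.0217
finger_force: 60.1
```

```bash
python3 rd.py; python3 - <<'E'
from h import *
im,d,C=snap('scene');save('s9.png',cv2.resize(im[170:290,210:410],None,fx=4,fy=4,interpolation=cv2.INTER_CUBIC))
E
```

```text
t 21.65 q6 34.4 tau6 -0.301 F [  7.7  -6.5 -13.2] Mtool [1.653 1.492 0.308] w 0.021669955238663923 60.07103383541107 qd6 0.00
```

```bash
python3 - <<'E'
from h import *
im,d,C=snap('wrist');P=cloud(C,d);f=im.astype(int)
m=(f[...,0]>80)&(f[...,1]<75)&(f[...,2]<75)&(P[...,1]<.13)&(P[...,1]>.02)&(P[...,0]>.55)&(P[...,2]>.05);print('wrist tag',m.sum(),P[m].min(0) if m.any() else '',P[m].max(0) if m.any() else '')
im,d,C=snap('top');P=cloud(C,d);f=im.astype(int)
m=(f[...,0]>90)&(f[...,1]<75)&(f[...,2]<75);m[:120]=0;m[210:]=0;m[:,:150]=0;m[:,280:]=0;print('top tag',m.sum(),P[m].min(0) if m.any() else '',P[m].max(0) if m.any() else '')
E
```

```text
wrist tag 173 [0.65108305 0.10092561 0.12293256] [0.66683507 0.10713681 0.13564986]
top tag 148 [ 0.39264131 -0.09155287 -0.0062081 ] [0.81136037 0.19392743 1.72014895]
```

View pics/s9.png

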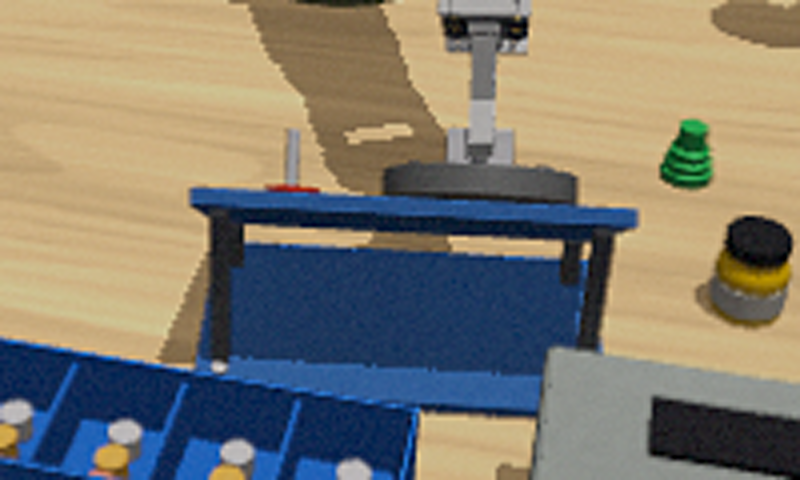

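```bash
python3 - <<'E'
from h import *
im,d,C=snap('top');P=cloud(C,d);f=im.astype(int)
m=(f[...,0]>90)&(f[...,1]<75)&(f[...,2]<75)&(P[...,2]<.25)&(P[...,2]>.02)&(d>0);m[:120]=0;m[210:]=0;m[:,:150]=0;m[:,280:]=0
z=np.array([-.6353,-.0978,.766]);x=np.array([.757,.117,.643]);y=np.cross(z,x)
# peg tip from wrist view: tool (59.2,1.1,41.3) at pose of t=11.55
r=R.from_rotvec([-2.89613,-.22266,-1.05731]);tip=r.apply(np.array([59.2,1.1,41.3])/1000)+[.56803,.06937,.16484];O=tip-.055*z;print('peg',O)
Q=P[m]-O;print(m.sum(),np.percentile(np.c_[Q@x,Q@y,Q@z]*1000,[2,50,98],axis=0).round(0))
E
```

```text
peg [0.67418529 0.08461166 0.12925711]
128 [[-92. -16.   2.]
 [-38.   3.  12.]
 [  9.  21.  19.]]
```

The scene crop shows the red ring round the peg at the plate (about (293,188)), with the gripper on the hub bar at (480,145). The tag reaches from +9 mm to -92 mm along the slope, so its eye centre is about 10 mm below the peg's axis, which is inside the limit. I'll hand in.

```bash
python3 -c "
from plant import finish_job
print(finish_job())"
```

```text
the job is handed in; nothing more can be done
None
```

The job is handed in at about 22 s with no verdict returned: the tag hangs on the peg, released, and the hub is gripped at 60 N and still, with its heavy side at the lowest point to within about 5° by the torque readings.

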